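# Find the socket for the pivot nut of the card shears

### The job

The pivot nut of the card shears on the desk is to be tightened, and one of the three look-alike hexagonal sockets fits it: try them on the nut and stand those that do not fit back upright on the desk. Seat the one that does fit fully down over the nut, straight, and finish while still holding it there in the gripper: do not let go. Leave the stapler, stamp, highlighter, mug and hole punch where they are.

Things in the scene. Friction and masses are not known exactly. Their poses are not given: they have to be found in the camera images.
- nut (a point): Foot of the pivot hex nut, on its axis, on the washer (44 mm dia), 27 mm above the desk. z up; x, and each 60 deg from it, is square to a flat. Nut 24 mm over flats, 15 tall, top edge bevelled 1 mm, fixed; bolt end (13 dia) 4 mm above it. A fitting socket comes to rest on the washer (its centre 30 mm above this point), others stop on the nut's top (45 mm).
- shears: Card shears lying flat on a black base plate 100 x 160 mm, fixed to the desk; origin on the desk under the nut. Jaws reach 75 mm to its +y, two handles 200 mm to -y, both within 55 mm of its y axis. All lower than the nut's foot but the handle grips, up to 33 mm above the desk.
- socket_a_mid (a point): Centre of a steel hex socket standing mouth down: hexagon 34 mm over flats, 50 tall, round neck (27 dia, 10 tall) on top; 0.22 kg +-20%. z up; x, and each 60 deg from it, is square to a flat. Hex opening below, 26 deep, its flats parallel to the outer ones. The three look the same; openings 16, 19, 26 mm over flats, unknown which is whose; only the 26 fits (1 mm lead-in at its mouth).
- socket_b_mid (a point): Centre of a steel hex socket standing mouth down: hexagon 34 mm over flats, 50 tall, round neck (27 dia, 10 tall) on top; 0.22 kg +-20%. z up; x, and each 60 deg from it, is square to a flat. Hex opening below, 26 deep, its flats parallel to the outer ones. The three look the same; openings 16, 19, 26 mm over flats, unknown which is whose; only the 26 fits (1 mm lead-in at its mouth).
- socket_c_mid (a point): Centre of a steel hex socket standing mouth down: hexagon 34 mm over flats, 50 tall, round neck (27 dia, 10 tall) on top; 0.22 kg +-20%. z up; x, and each 60 deg from it, is square to a flat. Hex opening below, 26 deep, its flats parallel to the outer ones. The three look the same; openings 16, 19, 26 mm over flats, unknown which is whose; only the 26 fits (1 mm lead-in at its mouth).
- stapler: Stapler, 36 x 130 x 42 mm, long side along its y axis; origin under its centre. A bystander.
- stamp: Self-inking hand stamp, 36 x 58 x 75 mm, long side along its y axis; origin under its centre. A bystander.
- highlighter: Highlighter pen lying along its y axis, 18 x 128 x 16 mm; origin under its centre. A bystander.
- mug: White mug, 80 mm across, 90 mm tall, handle to its +y; origin under its centre. A bystander.
- hole_punch: Hole punch, 60 x 130 x 48 mm, long side along its y axis; origin under its centre. A bystander.
Not all that is in view belongs to the job. Leave any blue or red look-alike of the part that bears socket_b_mid alone.

How it is judged (in metres and radians):
At the end, for the whole second after the job is handed in: Fitting socket gripped (over 3 N), at rest, mouth within 3 mm of the washer, 4 mm of the nut's axis, 4 degrees of upright; the other two stand upright (6 degrees) on the desk, centres 20 to 40 mm up, not touched by the fingers; bystanders within 30 mm of their starts (((z of socket_a_mid in the frame of nut between 0.026 and 0.033 m and horizontal distance between socket_a_mid and nut below 0.004 m and angle between socket_a_mid's own z axis and vertical below 0.07 rad and contact force between the fingers and socket_a above 3 N and linear speed of socket_a below 0.02 m/s and angle between each of socket_b_mid, socket_c_mid's own z axis and vertical below 0.1 rad and height (world z) of socket_b_mid between 0.02 and 0.04 m and contact force between the fingers and socket_b below 0.1 N and height (world z) of socket_c_mid between 0.02 and 0.04 m and contact force between the fingers and socket_c below 0.1 N) or (z of socket_b_mid in the frame of nut between 0.026 and 0.033 m and horizontal distance between socket_b_mid and nut below 0.004 m and angle between socket_b_mid's own z axis and vertical below 0.07 rad and contact force between the fingers and socket_b above 3 N and linear speed of socket_b below 0.02 m/s and angle between each of socket_a_mid, socket_c_mid's own z axis and vertical below 0.1 rad and height (world z) of socket_a_mid between 0.02 and 0.04 m and contact force between the fingers and socket_a below 0.1 N and height (world z) of socket_c_mid between 0.02 and 0.04 m and contact force between the fingers and socket_c below 0.1 N) or (z of socket_c_mid in the frame of nut between 0.026 and 0.033 m and horizontal distance between socket_c_mid and nut below 0.004 m and angle between socket_c_mid's own z axis and vertical below 0.07 rad and contact force between the fingers and socket_c above 3 N and linear speed of socket_c below 0.02 m/s and angle between each of socket_a_mid, socket_b_mid's own z axis and vertical below 0.1 rad and height (world z) of socket_a_mid between 0.02 and 0.04 m and contact force between the fingers and socket_a below 0.1 N and height (world z) of socket_b_mid between 0.02 and 0.04 m and contact force between the fingers and socket_b below 0.1 N)) and distance of each of stapler, stamp, highlighter, mug, hole_punch from where it was at the start of the episode below 0.03 m); the arm keeps its last pose, push and grip.
It fails at once if the stapler is knocked more than 30 mm out of place (distance of stapler from where it was at the start of the episode above 0.03 m).
It fails at once if the stamp is knocked more than 30 mm out of place (distance of stamp from where it was at the start of the episode above 0.03 m).
It fails at once if the highlighter is knocked more than 30 mm out of place (distance of highlighter from where it was at the start of the episode above 0.03 m).
It fails at once if the mug is knocked more than 30 mm out of place (distance of mug from where it was at the start of the episode above 0.03 m).
It fails at once if the hole punch is knocked more than 30 mm out of place (distance of hole_punch from where it was at the start of the episode above 0.03 m).
It also fails if it takes over 72 s, if anything falls off the work surface, if the arm or the gripper's body presses on something with over 40 N, if the wrist force passes 120 N, or if a joint passes its speed limit or range.

### The arm

A 6-joint arm with a two-finger parallel gripper is mounted at the origin on the work surface. World frame = base frame: x ahead of the robot, y to its left, z up, the work surface at z = 0. Lengths are in mm, angles in rad, forces in N, time in s.
With the tool pointing down it reaches from about 300 to 775 mm from the base axis. Payload 14.6 kg.
Tool frame: the origin (TCP) lies between the finger pads; the fingertips stand 11 mm ahead of it and the grasp point (between the pads) lies 8 mm behind it; z points along the fingers, y is the direction in which the jaws open and shut (so a half turn about z gives the same grasp; the last joint's range is limited). The gripper opens to 94 mm and grips with 3 to 60 N. Pads are 16 mm wide; open, the fingers measure 119 mm over their backs; the gripper's body (75 mm by 177 mm) begins 78 mm behind the grasp point.
Start: joints at [1.121, 0.3, 1.521, -0, 1.321, -0.067], TCP at [205.432, 510.183, 216.446] pointing down, gripper open.
Joint ranges: [-3.03, 3.03], [-0.79, 2.21], [0.23, 2.52], [-1.04, 4.18], [0, 3.07], [-2.55, 2.55]. Speed limits (rad/s): [2.22, 2.22, 2.57, 3.14, 3.14, 3.14].

### API

Orientations are given as [roll, pitch, yaw] about the fixed x, y, z axes, in that order (R = Rz(yaw) Ry(pitch) Rx(roll)).
In Python, from cell import * gives the robot as it stands.
- The arm moves only by the tool arm_command, never from a script. Its argument "deltas" is a list of rows, each an object with "xyz": the shift along the world's x, y, z in m, a list of three; "turn": the turn, a rotation vector about the world's x, y, z in rad, a list of three. A call has 1 to 12 rows; each row shifts and turns the commanded pose from where the row before left it; what a row does not reach is not made up. A row lasts 1/8 s, in which the tool goes at most 62.5 mm and 10.7 degrees, less where a joint would pass 70% of its speed; a pose out of reach is approached as far as the arm can. A call with a gripper value outside its range is refused whole. "gripper" is the closure, from 0 (fully open) to 1 (shut), set as the call begins (left out, the last holds). The fingers move at their own pace and stop on an object; "force" is the grip in N (left out, the last holds). Time passes only in rows, so rows that do not move let the fingers close. It gives the time, the measured TCP pose, the force and the opening at its end, in the units of the state.
- read_state(): the state, without advancing time (a new reading comes with each control period).
- camera(name): name is "side" or "top"; returns a dict with "color" (384x512x3 uint8, red, green, blue), "fx", "fy", "cx", "cy" (pixels), "k1" (the pictures are not rectified: a ray, as slopes to the right and down, at radius r is drawn at 1 + k1 r^2 times it, then the intrinsics apply), "rvec" (rotation vector, rad) and "tvec" (3), from world to camera coordinates, as OpenCV has them. Camera axes: x right, y down, z forward; pixel columns grow to the right and rows downward; lengths in mm; the calibration is good to about 2 mm. A picture is of the moment at which its call begins. There is no depth.
- sign_off(): hands the job in, once; it reports no verdict.
The state is a dict: "clock": time; "joints": joint angles; "qd": joint speeds; "effort": joint torques, N m; "eef_pos": TCP position; "eef_rot": TCP orientation; "wrist_force": force on the tool from outside, world axes, zero at the start; "moment": the same for the moment, N m; "finger_gap": finger opening in mm.
Only numpy, scipy, OpenCV 4.12 (cv2) and the standard library are available. Lean on these libraries where they do the work, as an engineer would, in place of code of your own. Each camera call takes 0.05 s, during which the arm holds its last target.

## Working session

There is one attempt and no reset: what is moved stays moved. The work goes in short steps, Python scripts to look and compute and a tool call to move; the robot and the scene stay as the last step left them, time stands still between calls to the robot, and variables do not carry over. Pictures are saved under pics/ and viewed, and the job is handed in when it is done.

Besides the shell and the picture viewer there is one more tool, called as name([rows], argument=value, ...), one row to a line, values as JSON. arm_command: Moves the arm, as the interface text tells. Its arguments: {"type":"object","properties":{"deltas":{"type":"array","items":{"type":"object","properties":{"xyz":{"type":"array","items":{"type":"number"}},"turn":{"type":"array","items":{"type":"number"}}}}},"gripper":{"type":"number"},"force":{"type":"number"}},"required":["deltas"]}

```bash
mkdir -p pics; ls; python3 - <<'E'
from cell import *
import cv2
print(read_state())
for n in("top","side"):
    c=camera(n); cv2.imwrite(f"pics/{n}0.png",cv2.resize(c["color"][:,:,::-1],(800,600),interpolation=cv2.INTER_CUBIC))
    cv2.imwrite(f"pics/{n}0raw.png",c["color"][:,:,::-1])
    print({k:c[k] for k in c if k!="color"})
E
```

```text
pics
{'clock': 0.0, 'joints': array([ 1.12143106e+00,  3.00463000e-01,  1.52159888e+00, -7.30822883e-06,
        1.32069917e+00, -6.65809975e-02]), 'qd': array([-6.01104793e-04, -6.73673973e-05, -1.05852986e-03, -1.73117119e-04,
       -2.46379382e-03, -6.84677001e-04]), 'effort': array([-2.68998869e-03, -5.31814528e+01, -3.52724004e+01,  7.07170763e-02,
        2.43768393e-02, -1.83145171e-04]), 'eef_pos': array([205.31015792, 509.96513885, 215.88323817]), 'eef_rot': array([-3.14042637e+00, -7.06727788e-05,  2.75881016e+00]), 'wrist_force': array([-0.37435507, -0.14280248, -0.19105611]), 'moment': array([ 0.07156268, -0.04185557, -0.04874497]), 'finger_gap': 93.84849242446305}
{'fx': 394.55865329924285, 'fy': 394.55865329924285, 'cx': 260.76432452772485, 'cy': 188.63373345455827, 'k1': -0.10031135384687771, 'rvec': array([ 2.17922967, -2.15830146,  0.0484452 ]), 'tvec': array([  26.03260532,  550.90545057, 1047.69028856])}
{'fx': 438.0613080369219, 'fy': 438.0613080369219, 'cx': 249.7824925310843, 'cy': 188.30417799750077, 'k1': -0.11803862324056888, 'rvec': array([ 0.21619826, -2.76287842,  1.36247148]), 'tvec': array([ 557.50379264,   92.19941606, 1034.45764336])}
```

View pics/top0.png

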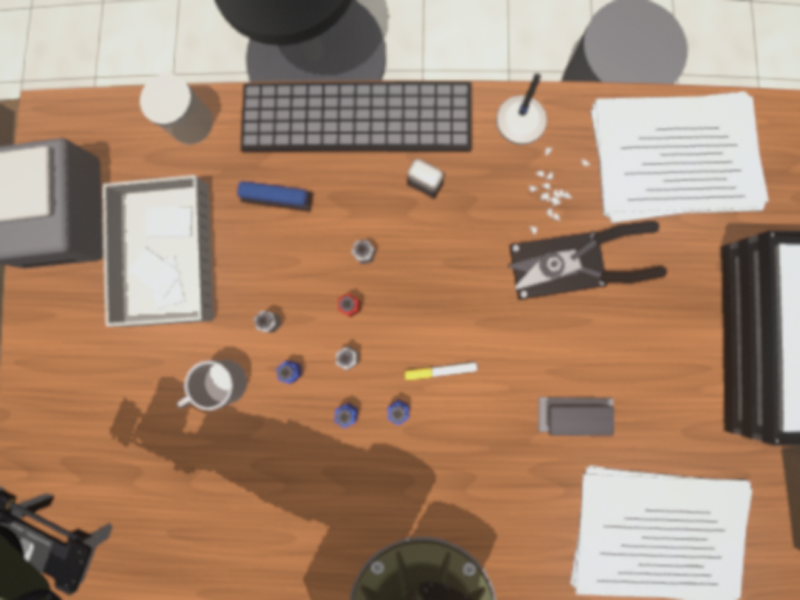

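View pics/side0.png

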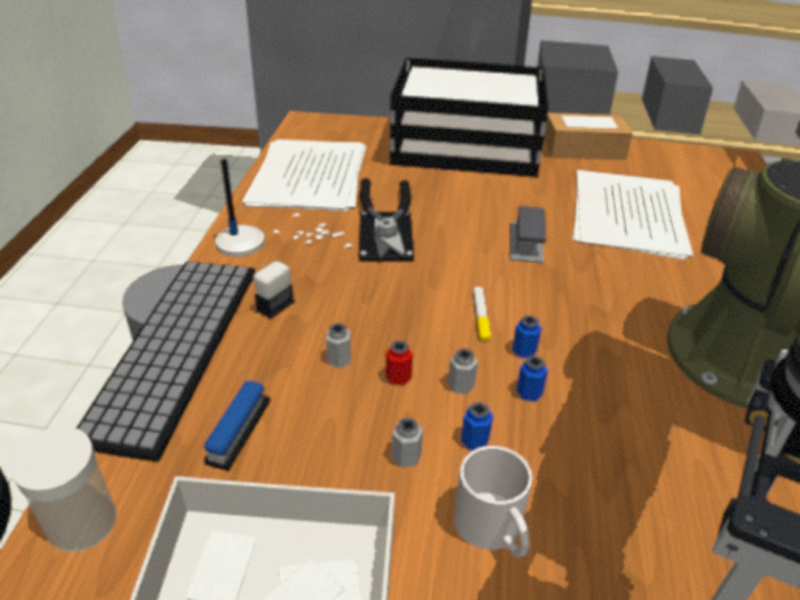

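```bash
cat > h.py <<'E'
import numpy as np, cv2
from cell import *
def ray(c,u,v):
    K=np.array([[c["fx"],0,c["cx"]],[0,c["fy"],c["cy"]],[0,0,1.]])
    x,y=(u-c["cx"])/c["fx"],(v-c["cy"])/c["fy"]
    p=cv2.undistortPoints(np.array([[[u,v]]],float),K,np.array([c["k1"],0,0,0,0.]))[0,0]
    R,_=cv2.Rodrigues(c["rvec"]); o=-R.T@c["tvec"]; d=R.T@np.array([p[0],p[1],1]); return o,d
def onz(c,u,v,z):
    o,d=ray(c,u,v); return o+d*(z-o[2])/d[2]
def proj(c,P):
    K=np.array([[c["fx"],0,c["cx"]],[0,c["fy"],c["cy"]],[0,0,1.]])
    return cv2.projectPoints(np.atleast_2d(np.array(P,float)),c["rvec"],c["tvec"],K,np.array([c["k1"],0,0,0,0.]))[0][:,0]
def crop(c,u,v,r,s):
    u,v=int(u),int(v); im=c["color"][max(0,v-r):v+r,max(0,u-r):u+r,::-1]
    return cv2.resize(im,None,fx=s,fy=s,interpolation=cv2.INTER_CUBIC)
E
python3 - <<'E'
from h import *
c=camera("top")
k=512/800
pts=[(363,250),(265,321),(346,357),(554,264)]
ims=[crop(c,u*k,v*k,15 if i<3 else 15,13)[:390,:390] for i,(u,v) in enumerate(pts)]
cv2.imwrite("pics/ct.png",cv2.resize(np.vstack([np.hstack(ims[:2]),np.hstack(ims[2:])]),(600,600)))
for u,v in pts: print(onz(c,u*k,v*k,60).round(1),onz(c,u*k,v*k,46).round(1))
s=camera("side")
pts=[(338,345),(406,441),(463,370),(388,235)]
ims=[crop(s,u*k,v*k,20,15) for u,v in pts]
cv2.imwrite("pics/cs.png",cv2.resize(np.vstack([np.hstack(ims[:2]),np.hstack(ims[2:])]),(600,600)))
E
```

```text
[622.7 105.9  60. ] [624.7 107.3  46. ]
[501.3 269.9  60. ] [501.7 273.6  46. ]
[442.8 131.4  60. ] [442.5 133.2  46. ]
[ 601.4 -214.8   60. ] [ 603.2 -217.7   46. ]
```

View pics/ct.png

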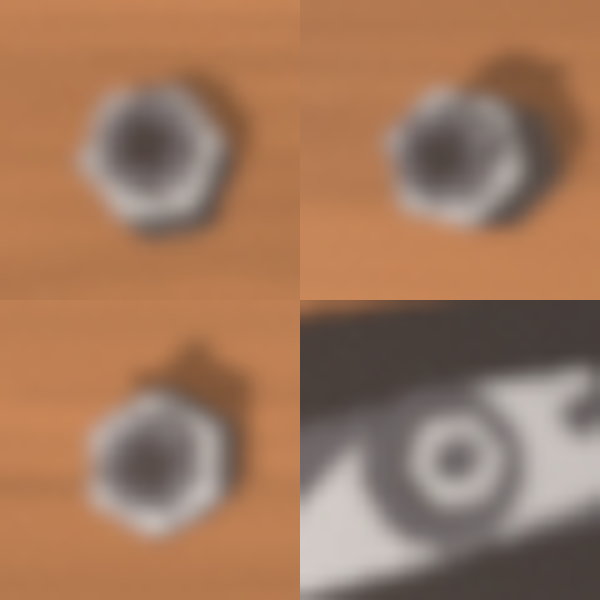

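View pics/cs.png

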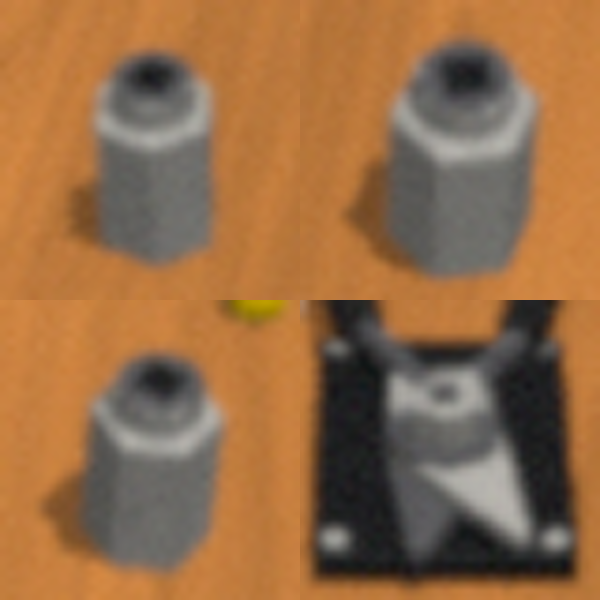

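```bash
cat > meas.py <<'E'
from h import *
def hexfit(c,ctr,z,rmax,rmin,bgfun=None,it=6,verbose=False):
    """radial edge of bright ring, world rays at plane z. ctr world xy"""
    g=cv2.cvtColor(c["color"],cv2.COLOR_RGB2LAB).astype(np.float32)
    sig=bgfun(c) 
    ctr=np.array(ctr,float)
    for _ in range(it):
        th=np.deg2rad(np.arange(0,360,3)); rs=np.arange(rmin,rmax,.25)
        P=np.array([[ [ctr[0]+r*np.cos(t),ctr[1]+r*np.sin(t),z] for r in rs] for t in th])
        uv=proj(c,P.reshape(-1,3)).astype(np.float32).reshape(len(th),len(rs),2)
        val=cv2.remap(sig,uv[...,0],uv[...,1],cv2.INTER_CUBIC)
        d=np.diff(cv2.GaussianBlur(val,(9,1),0),axis=1)
        rad=rs[np.argmin(d,axis=1)]
        w=-d.min(axis=1)
        A=np.c_[np.ones_like(th),np.cos(th),np.sin(th),np.cos(6*th),np.sin(6*th)]
        keep=np.ones(len(th),bool)
        for _ in range(5):
            co=np.linalg.lstsq(A[keep],rad[keep],rcond=None)[0]
            res=rad-A@co; keep=abs(res)<max(1.0,1.8*np.std(res[keep]))
        ctr+=co[1:3]
    # corners are maxima of cos(6(t-t0)); flats normal at t0+30
    t0=np.rad2deg(np.arctan2(co[4],co[3]))/6
    return ctr,co[0],np.hypot(co[3],co[4]),t0%60,(t0+30)%60,keep.mean()
def gray_vs_wood(c):  # brightness minus saturation
    f=c["color"].astype(np.float32); return f[...,2]  # blue channel: wood is dark, steel bright
def lum(c): return c["color"].astype(np.float32).mean(2)
E
python3 - <<'E'
from meas import *
c=camera("top")
for n,p in dict(a=(622.7,105.9),b=(501.3,270),c=(442.8,131.4)).items():
    for z in (50,):
        print(n,[np.round(x,2) for x in hexfit(c,p,z,23,13,gray_vs_wood)])
print("nut",[np.round(x,2) for x in hexfit(c,(603,-217),42,17,8,lum)])
E
```

```text
a [array([624.97, 109.06]), np.float64(18.64), np.float64(0.95), np.float64(37.82), np.float64(7.82), np.float64(0.87)]
b [array([502.39, 274.48]), np.float64(18.69), np.float64(0.71), np.float64(17.11), np.float64(47.11), np.float64(0.91)]
c [array([441.32, 133.98]), np.float64(18.53), np.float64(0.22), np.float64(3.74), np.float64(33.74), np.float64(0.82)]
nut [array([ 604.86, -217.46]), np.float64(12.04), np.float64(0.2), np.float64(42.76), np.float64(12.76), np.float64(0.95)]
```

```bash
python3 - <<'E'
from meas import *
c=camera("top"); s=camera("side")
for cam,z,n in ((c,42,"t"),(s,42,"s")):
    u,v=proj(cam,(604.5,-217.5,42))[0]; print(n,u,v)
    r=14; 
    M=np.float32([[20,0,300-20*u],[0,20,300-20*v]])
    im=cv2.warpAffine(cam["color"][:,:,::-1],M,(600,600),flags=cv2.INTER_CUBIC)
    cv2.imwrite(f"pics/nut_{n}.png",im)
# mouth: base plate outline
f=c["color"].astype(int)
for p in [(511,246),(517,298),(606,285)]: print(onz(c,p[0]*.64,p[1]*.64,5).round(1))
for ctr in [(603,-217),(604,-219),(605,-216)]:
  for z in (41,42): print([np.round(x,2) for x in hexfit(c,ctr,z,16,9,lum,it=1)])
E
```

```text
t 354.1673370459396 168.66356680484122
s 247.22909041054052 141.50810179283346
[ 639.8 -150.3    5. ]
[ 547.7 -160.6    5. ]
[ 572.  -318.3    5. ]
[array([ 604.77, -217.72]), np.float64(11.95), np.float64(0.22), np.float64(45.06), np.float64(15.06), np.float64(0.94)]
[array([ 604.81, -217.5 ]), np.float64(11.93), np.float64(0.23), np.float64(45.27), np.float64(15.27), np.float64(0.92)]
[array([ 604.94, -217.71]), np.float64(12.01), np.float64(0.13), np.float64(46.04), np.float64(16.04), np.float64(0.94)]
[array([ 604.78, -217.43]), np.float64(12.04), np.float64(0.13), np.float64(28.52), np.float64(58.52), np.float64(0.97)]
[array([ 604.85, -217.72]), np.float64(12.01), np.float64(0.17), np.float64(41.6), np.float64(11.6), np.float64(0.95)]
[array([ 604.75, -217.34]), np.float64(12.07), np.float64(0.4), np.float64(40.94), np.float64(10.94), np.float64(0.92)]
```

View pics/nut_t.png

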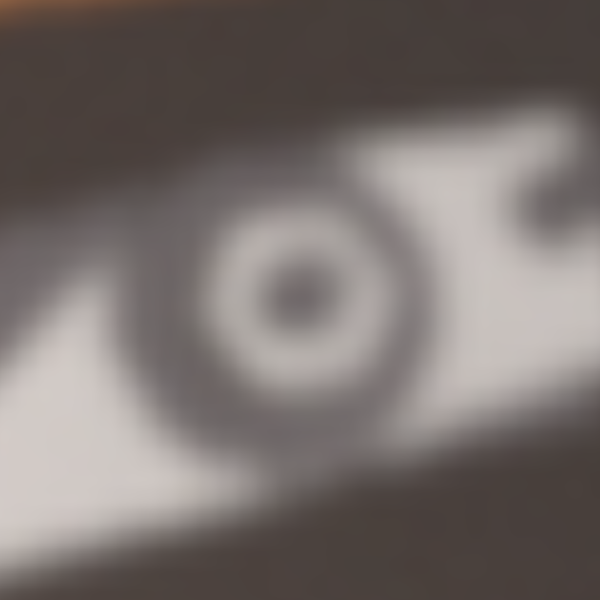

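View pics/nut_s.png

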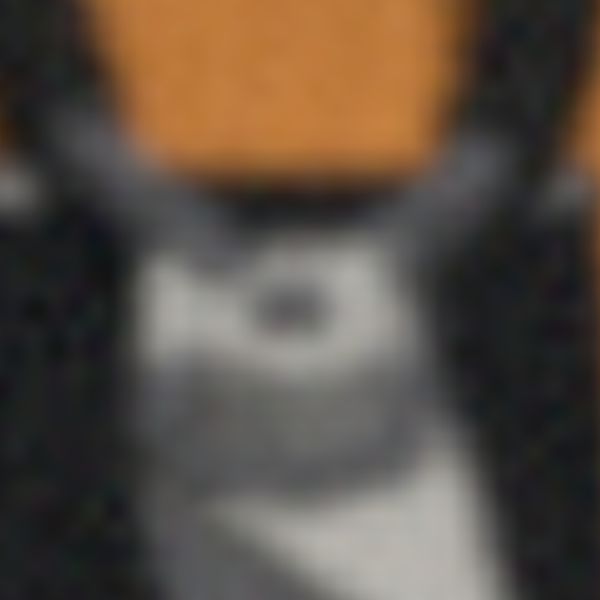

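```bash
python3 - <<'E'
from meas import *
N=6
ts=[camera("top") for _ in range(N)]; ss=[camera("side") for _ in range(N)]
t=ts[0]; s=ss[0]
tf=np.mean([x["color"].astype(np.float32) for x in ts],0); sf=np.mean([x["color"].astype(np.float32) for x in ss],0)
np.savez("avg.npz",t=tf,s=sf)
L=tf.mean(2)
# sub-pixel half-level radius
for ctr in [(604.8,-217.4)]:
  for z in (41.5,):
    th=np.deg2rad(np.arange(0,360,2)); rs=np.arange(7,20,.1)
    P=np.array([[[ctr[0]+r*np.cos(a),ctr[1]+r*np.sin(a),z] for r in rs] for a in th])
    uv=proj(t,P.reshape(-1,3)).astype(np.float32).reshape(len(th),len(rs),2)
    v=cv2.remap(L,uv[...,0],uv[...,1],cv2.INTER_CUBIC)
    rad=[]
    for row in v:
        hi=row[:60].max(); i0=row[:60].argmax(); lo=row[i0:i0+80].min(); h=(hi+lo)/2
        rad.append(rs[i0+np.argmax(row[i0:]<h)])
    rad=np.array(rad)
    A=np.c_[np.ones_like(th),*[f(k*th) for k in (1,2,3,4,5,6,7) for f in (np.cos,np.sin)]]
    co=np.linalg.lstsq(A,rad,rcond=None)[0]
    print(co.round(2)); print("flats",(np.rad2deg(np.arctan2(co[12],co[11]))/6+30)%60)
    print(rad[::5].round(1))
R,_=cv2.Rodrigues(s["rvec"]); print("side cam", -R.T@s["tvec"])
# side: profiles along the face at z=32..38 : columns
S=sf.mean(2); u,v=proj(s,(604.8,-217.4,42))[0]
for z in (36,):
    print(proj(s,[(604.8,-217.4+13,z)]))
g=cv2.warpAffine(sf[:,:,::-1],np.float32([[30,0,300-30*u],[0,30,200-30*v]]),(600,600),flags=cv2.INTER_CUBIC)
g=np.clip((g-60)*2.2,0,255).astype(np.uint8); cv2.imwrite("pics/nut_s2.png",g)
u,v=proj(t,(604.8,-217.4,42))[0]
g=cv2.warpAffine(tf[:,:,::-1],np.float32([[36,0,300-36*u],[0,36,300-36*v]]),(600,600),flags=cv2.INTER_CUBIC)
g=np.clip((g-90)*2,0,255).astype(np.uint8); cv2.imwrite("pics/nut_t2.png",g)
E
```

```text
[12.37  0.06  0.1   0.12  0.09  0.06  0.06  0.02  0.02  0.03 -0.03 -0.08
 -0.15  0.04 -0.02]
flats 10.382079506663079
[12.5 12.5 12.7 12.7 12.7 12.7 12.5 12.1 12.2 12.4 12.5 12.3 12.4 12.2
 12.3 12.5 12.6 12.4 12.2 12.2 12.4 12.5 12.4 12.4 12.2 12.1 12.2 12.3
 12.3 12.2 12.2 11.9 12.1 12.2 12.6 12.7]
side cam [447.30239804 839.70857817 695.86198021]
[[246.39259875 145.69749092]]
```

View pics/nut_s2.png

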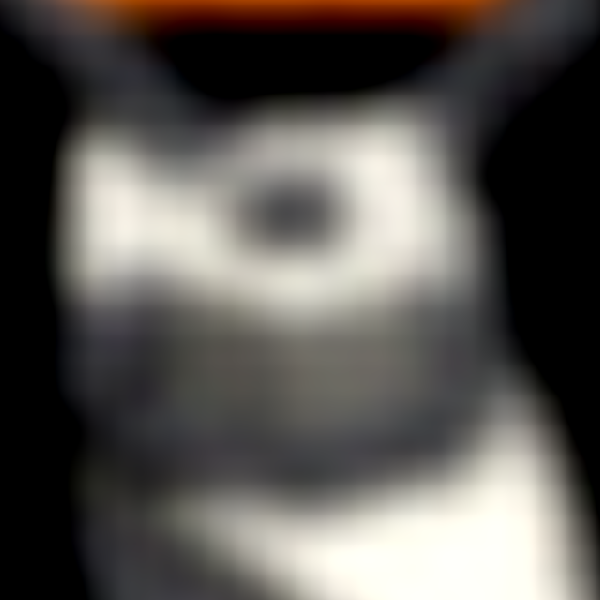

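View pics/nut_t2.png

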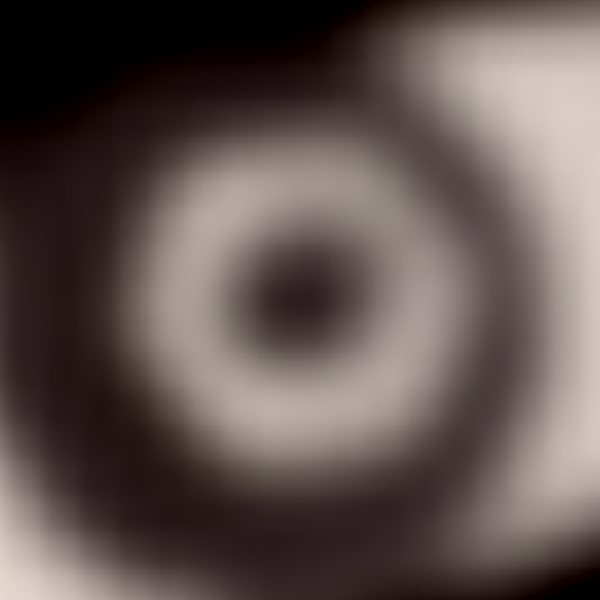

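```bash
python3 - <<'E'
from meas import *
s=camera("side"); d=np.load("avg.npz"); s["color"]=d["s"]
pts=dict(a=(624.97,109.06,50),b=(502.4,274.5,50),c=(441.3,134,50),nut=(604.8,-217.4,42))
yaw=dict(a=7.8,b=47.1,c=33.7,nut=9.5)
ims=[]
for n,p in pts.items():
    u,v=proj(s,p)[0]; k=15
    M=np.float32([[k,0,150-k*u],[0,k,110-k*v]])
    im=cv2.warpAffine(s["color"][:,:,::-1],M,(300,300),flags=cv2.INTER_CUBIC).clip(0,255).astype(np.uint8)
    R=(17 if n!="nut" else 12)/np.cos(np.pi/6)
    for z in ((50,0) if n!="nut" else (42,27)):
        a=np.deg2rad(yaw[n]+30+60*np.arange(6))
        q=proj(s,np.c_[p[0]+R*np.cos(a),p[1]+R*np.sin(a),np.full(6,z)])
        q=(q-[u,v])*k+[150,110]
        cv2.polylines(im,[q.round().astype(np.int32)],True,(0,255,0),1)
    if n=="nut": 
        q=(proj(s,(p[0],p[1],46))-[u,v])*k+[150,110]; cv2.circle(im,tuple(int(x) for x in q[0]),3,(0,0,255),-1)
    ims.append(im)
cv2.imwrite("pics/ov.png",np.vstack([np.hstack(ims[:2]),np.hstack(ims[2:])]))
E
```

```text
(no output)
```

View pics/ov.png

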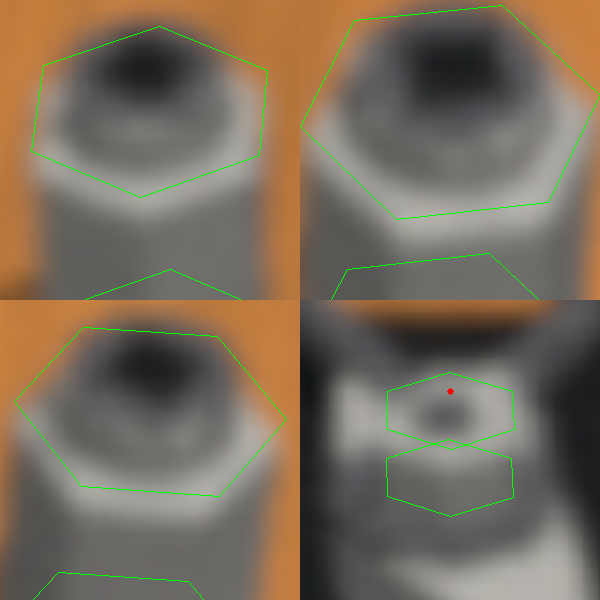

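arm_command([
  {"xyz":[0.035,-0.0334,0]},
  {"xyz":[0.035,-0.0334,0]},
  {"xyz":[0.035,-0.0334,0]},
  {"xyz":[0.035,-0.0334,0]},
  {"xyz":[0.035,-0.0334,0]},
  {"xyz":[0.035,-0.0334,0]},
  {"xyz":[0.035,-0.0334,-0.01]},
  {"xyz":[0.035,-0.0334,-0.02]},
  {"xyz":[0.035,-0.0334,-0.02]},
  {"xyz":[0.035,-0.0334,-0.02]},
  {"xyz":[0.035,-0.0334,-0.02]},
  {"xyz":[0.035,-0.0334,-0.02]},
], gripper=0.3, force=10)

```text
validation failed for argument at $.de...
```

arm_command([
  {"xyz":[0.035,-0.0334,0.0],"turn":[0.0,0.0,0.0]},
  {"xyz":[0.035,-0.0334,0.0],"turn":[0.0,0.0,0.0]},
  {"xyz":[0.035,-0.0334,0.0],"turn":[0.0,0.0,0.0]},
  {"xyz":[0.035,-0.0334,0.0],"turn":[0.0,0.0,0.0]},
  {"xyz":[0.035,-0.0334,0.0],"turn":[0.0,0.0,0.0]},
  {"xyz":[0.035,-0.0334,0.0],"turn":[0.0,0.0,0.0]},
  {"xyz":[0.035,-0.0334,-0.01],"turn":[0.0,0.0,0.0]},
  {"xyz":[0.035,-0.0334,-0.02],"turn":[0.0,0.0,0.0]},
  {"xyz":[0.035,-0.0334,-0.02],"turn":[0.0,0.0,0.0]},
  {"xyz":[0.035,-0.0334,-0.02],"turn":[0.0,0.0,0.0]},
  {"xyz":[0.035,-0.0334,-0.02],"turn":[0.0,0.0,0.0]},
  {"xyz":[0.035,-0.0334,-0.02],"turn":[0.0,0.0,0.0]},
], gripper=0.3, force=10)

```text
clock: 2.5
eef_pos: [626.5, 108.2, 105.8]
eef_rot: [3.141, 0.0, 2.759]
wrist_force: [0.3, 1.0, 0.5]
finger_gap: 66.0
```

arm_command([
  {"xyz":[-0.001,0.001,-0.03],"turn":[0.0,0.0,0.0]},
  {"xyz":[0.0,0.0,-0.03],"turn":[0.0,0.0,0.0]},
  {"xyz":[0.0,0.0,-0.021],"turn":[0.0,0.0,0.0]},
  {"xyz":[0.0,0.0,0.0],"turn":[0.0,0.0,0.0]},
])

```text
clock: 3.0
eef_pos: [623.8, 110.4, 24.2]
eef_rot: [-3.14, -0.002, 2.759]
wrist_force: [-0.6, -0.2, -0.2]
finger_gap: 65.9
```

arm_command([
  {"xyz":[0.0,0.0,0.0],"turn":[0.0,0.0,0.0]},
  {"xyz":[0.0,0.0,0.0],"turn":[0.0,0.0,0.0]},
  {"xyz":[0.0,0.0,0.0],"turn":[0.0,0.0,0.0]},
  {"xyz":[0.0,0.0,0.0],"turn":[0.0,0.0,0.0]},
  {"xyz":[0.0,0.0,0.0],"turn":[0.0,0.0,0.0]},
], gripper=0.8)

```text
clock: 3.62
eef_pos: [624.6, 110.3, 26.0]
eef_rot: [3.141, 0.001, 2.759]
wrist_force: [-2.0, -0.8, 5.7]
finger_gap: 33.6
```

arm_command([
  {"xyz":[0.0,0.0,0.0],"turn":[0.0,0.0,0.0]},
  {"xyz":[0.0,0.0,0.0],"turn":[0.0,0.0,0.0]},
  {"xyz":[0.0,0.0,0.0],"turn":[0.0,0.0,-0.1745]},
  {"xyz":[0.0,0.0,0.0],"turn":[0.0,0.0,-0.1745]},
  {"xyz":[0.0,0.0,0.0],"turn":[0.0,0.0,-0.1745]},
  {"xyz":[0.0,0.0,0.0],"turn":[0.0,0.0,-0.1745]},
  {"xyz":[0.0,0.0,0.0],"turn":[0.0,0.0,-0.1745]},
  {"xyz":[0.0,0.0,0.0],"turn":[0.0,0.0,-0.1745]},
  {"xyz":[0.0,0.0,0.0],"turn":[0.0,0.0,0.0]},
], gripper=0.3)

```text
clock: 4.75
eef_pos: [624.4, 110.4, 25.3]
eef_rot: [-3.141, -0.0, 1.713]
wrist_force: [-0.5, 0.1, 0.8]
finger_gap: 65.9
```

arm_command([
  {"xyz":[0.0,0.0,0.0],"turn":[0.0,0.0,0.0]},
  {"xyz":[0.0,0.0,0.0],"turn":[0.0,0.0,0.0]},
  {"xyz":[0.0,0.0,0.0],"turn":[0.0,0.0,0.0]},
  {"xyz":[0.0,0.0,0.0],"turn":[0.0,0.0,0.0]},
], gripper=0.8)

```text
clock: 5.25
eef_pos: [624.5, 110.4, 25.5]
eef_rot: [3.142, 0.0, 1.712]
wrist_force: [0.6, -0.3, 0.2]
finger_gap: 33.9
```

arm_command([
  {"xyz":[0.0,0.0,0.0],"turn":[0.0,0.0,0.0]},
], force=35)

```text
clock: 5.38
eef_pos: [624.5, 110.4, 25.5]
eef_rot: [3.141, 0.0, 1.712]
wrist_force: [0.4, 0.5, -0.4]
finger_gap: 33.8
```

```bash
python3 - <<'E'
from meas import *
c=camera("top"); s=camera("side")
for cam,n in((c,"t"),(s,"s")):
    u,v=proj(cam,(624.5,110.4,50))[0];k=15
    im=cv2.warpAffine(cam["color"][:,:,::-1],np.float32([[k,0,300-k*u],[0,k,250-k*v]]),(600,600),flags=cv2.INTER_CUBIC)
    for z in (50,0):
        a=np.deg2rad(8.1+30+60*np.arange(6))
        q=proj(cam,np.c_[624.5+19.63*np.cos(a),110.4+19.63*np.sin(a),np.full(6,z)])
        q=(q-[u,v])*k+[300,250]
        cv2.polylines(im,[q.round().astype(np.int32)],True,(0,255,0),1)
    cv2.imwrite(f"pics/g_{n}.png",im)
E
```

```text
(no output)
```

View pics/g_s.png

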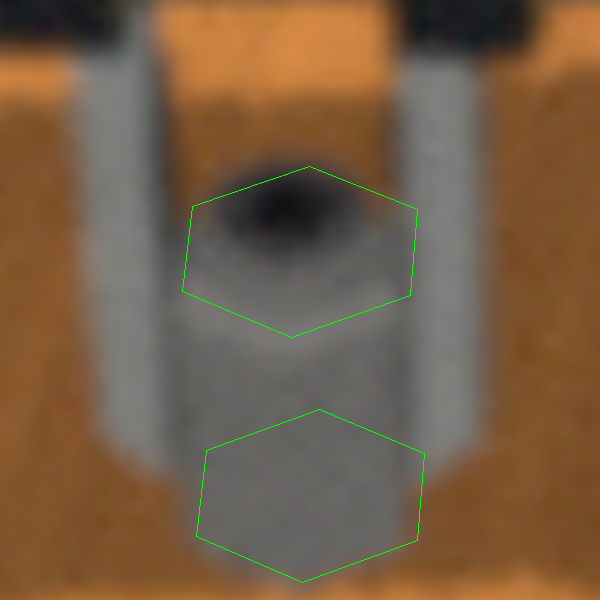

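View pics/g_t.png

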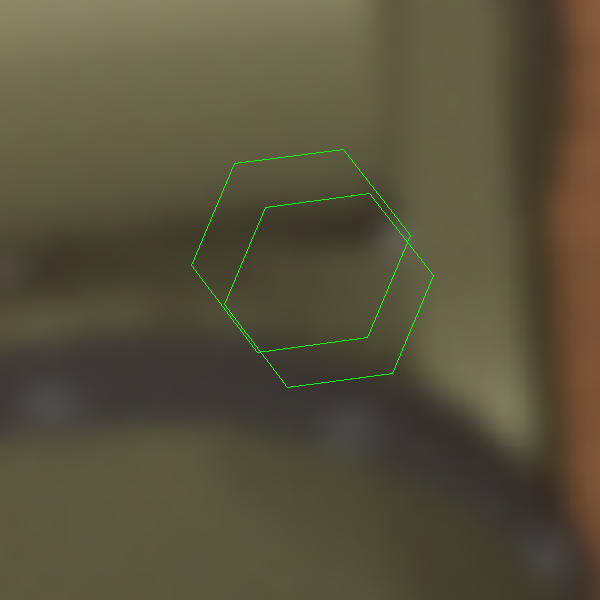

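arm_command([
  {"xyz":[0.0,0.0,0.03],"turn":[0.0,0.0,0.0]},
  {"xyz":[0.0,-0.01,0.03],"turn":[0.0,0.0,0.02]},
  {"xyz":[-0.002,-0.04,0.0],"turn":[0.0,0.0,0.0]},
  {"xyz":[-0.003,-0.045,0.0],"turn":[0.0,0.0,0.0]},
  {"xyz":[-0.003,-0.045,0.0],"turn":[0.0,0.0,0.0]},
  {"xyz":[-0.003,-0.045,0.0],"turn":[0.0,0.0,0.0]},
  {"xyz":[-0.003,-0.045,0.0],"turn":[0.0,0.0,0.0]},
  {"xyz":[-0.003,-0.045,0.0],"turn":[0.0,0.0,0.0]},
  {"xyz":[-0.003,-0.035,0.0],"turn":[0.0,0.0,0.0]},
  {"xyz":[0.0,-0.0165,0.0],"turn":[0.0,0.0,0.0]},
  {"xyz":[0.0,0.0,0.0],"turn":[0.0,0.0,0.0]},
])

```text
clock: 6.85
eef_pos: [604.3, -216.4, 85.1]
eef_rot: [-3.141, -0.0, 1.731]
wrist_force: [0.4, -0.2, -1.4]
finger_gap: 34.0
```

```bash
cat > hov.py <<'E'
import sys
from meas import *
st=read_state(); p=st["eef_pos"]; yaw=np.rad2deg(st["eef_rot"][2])+90
zb=float(sys.argv[1]); s=camera("side"); print(p,yaw,st["wrist_force"])
u,v=proj(s,(p[0],p[1],zb))[0];k=12
im=cv2.warpAffine(s["color"][:,:,::-1],np.float32([[k,0,300-k*u],[0,k,350-k*v]]),(600,600),flags=cv2.INTER_CUBIC)
a=np.deg2rad(yaw+30+60*np.arange(6))
for z,x,y,R,col in ((zb,p[0],p[1],19.63,(0,255,0)),(zb+50,p[0],p[1],19.63,(0,255,0)),(42,*map(float,sys.argv[2:4]),13.86,(0,0,255))):
    q=(proj(s,np.c_[x+R*np.cos(a),y+R*np.sin(a),np.full(6,z)])-[u,v])*k+[300,350]
    cv2.polylines(im,[q.round().astype(np.int32)],True,col,1)
cv2.imwrite("pics/"+sys.argv[4],im)
E
python3 hov.py 60 604.8 -217.4 hov1.png
```

```text
[ 604.33352081 -216.35368771   85.13662005] 189.16991392462208 [ 0.44573727 -0.2451213  -1.3784086 ]
```

View pics/hov1.png

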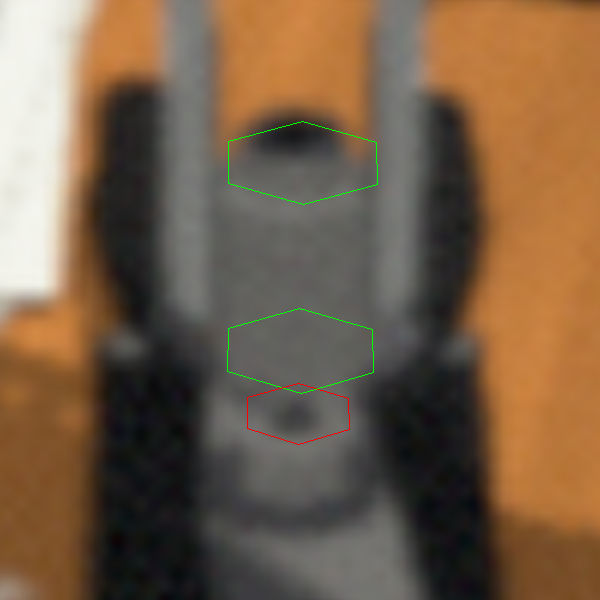

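arm_command([
  {"xyz":[0.0,0.001,-0.007],"turn":[0.0,0.0,0.0]},
  {"xyz":[0.0,0.0,-0.006],"turn":[0.0,0.0,0.0]},
  {"xyz":[0.0,0.0,-0.003],"turn":[0.0,0.0,0.0]},
  {"xyz":[0.0,0.0,0.0],"turn":[0.0,0.0,0.0]},
])

```text
clock: 7.4
eef_pos: [604.4, -214.9, 69.1]
eef_rot: [-3.141, -0.0, 1.732]
wrist_force: [0.1, 0.5, -1.8]
finger_gap: 33.6
```

arm_command([
  {"xyz":[0.0,0.0,-0.001],"turn":[0.0,0.0,0.0]},
  {"xyz":[0.0,0.0,-0.001],"turn":[0.0,0.0,0.0]},
  {"xyz":[0.0,0.0,0.0],"turn":[0.0,0.0,0.0]},
])

```text
clock: 7.78
eef_pos: [604.4, -215.2, 67.5]
eef_rot: [3.142, 0.0, 1.732]
wrist_force: [-0.3, 0.1, -2.5]
finger_gap: 33.6
```

arm_command([
  {"xyz":[0.0,0.0,-0.001],"turn":[0.0,0.0,0.0]},
  {"xyz":[0.0,0.0,-0.001],"turn":[0.0,0.0,0.0]},
  {"xyz":[0.0,0.0,0.0],"turn":[0.0,0.0,0.0]},
])

```text
clock: 8.15
eef_pos: [604.6, -215.2, 67.3]
eef_rot: [3.141, 0.001, 1.732]
wrist_force: [-7.9, 3.0, 13.8]
finger_gap: 33.9
```

arm_command([
  {"xyz":[-0.001,0.0005,0.0],"turn":[0.0,0.0,0.0]},
  {"xyz":[0.0,0.0,0.0],"turn":[0.0,0.0,0.0]},
])

```text
clock: 8.4
eef_pos: [604.4, -215.1, 67.3]
eef_rot: [3.139, 0.002, 1.732]
wrist_force: [-0.2, -0.6, 9.8]
finger_gap: 33.6
```

arm_command([
  {"xyz":[-0.001,0.0005,0.0],"turn":[0.0,0.0,0.0]},
  {"xyz":[0.0,0.0,0.0],"turn":[0.0,0.0,0.0]},
])

```text
clock: 8.65
eef_pos: [603.8, -214.8, 67.4]
eef_rot: [3.138, 0.003, 1.732]
wrist_force: [2.9, -1.0, 8.0]
finger_gap: 33.5
```

```bash
python3 - <<'E'
from h import *
s=read_state(); print(s["eef_pos"],s["eef_rot"],s["wrist_force"],s["moment"])
E
```

```text
[ 603.83214267 -214.82835477   67.36432224] [3.13751508e+00 2.73337637e-03 1.73179140e+00] [ 2.85228613 -0.97736658  7.9791992 ] [-0.41090054 -0.48748665  0.00363327]
```

arm_command([
  {"xyz":[-0.001,-0.0005,-0.001],"turn":[0.0,0.0,0.0]},
  {"xyz":[0.0,-0.002,0.0],"turn":[0.0,0.0,0.0]},
  {"xyz":[0.001,0.0,0.0],"turn":[0.0,0.0,0.0]},
  {"xyz":[0.001,0.0,0.0],"turn":[0.0,0.0,0.0]},
  {"xyz":[0.001,0.0,0.0],"turn":[0.0,0.0,0.0]},
  {"xyz":[0.001,0.0,0.0],"turn":[0.0,0.0,0.0]},
  {"xyz":[0.0,0.001,0.0],"turn":[0.0,0.0,0.0]},
  {"xyz":[0.0,0.001,0.0],"turn":[0.0,0.0,0.0]},
])

```text
clock: 9.65
eef_pos: [605.8, -216.4, 67.2]
eef_rot: [3.14, 0.004, 1.732]
wrist_force: [-7.0, -6.6, 18.2]
finger_gap: 33.7
```

arm_command([
  {"xyz":[0.0,0.001,0.0],"turn":[0.0,0.0,0.0]},
  {"xyz":[0.0,0.001,0.0],"turn":[0.0,0.0,0.0]},
  {"xyz":[-0.001,0.0,0.0],"turn":[0.0,0.0,0.0]},
  {"xyz":[-0.001,0.0,0.0],"turn":[0.0,0.0,0.0]},
  {"xyz":[-0.001,0.0,0.0],"turn":[0.0,0.0,0.0]},
  {"xyz":[-0.001,0.0,0.0],"turn":[0.0,0.0,0.0]},
  {"xyz":[0.001,-0.001,0.0],"turn":[0.0,0.0,0.0]},
  {"xyz":[0.001,-0.001,0.0],"turn":[0.0,0.0,0.0]},
])

```text
clock: 10.65
eef_pos: [604.1, -214.5, 67.3]
eef_rot: [3.14, 0.001, 1.732]
wrist_force: [-9.1, 7.9, 23.4]
finger_gap: 33.8
```

arm_command([
  {"xyz":[0.0,0.0,0.0045],"turn":[0.0,0.0,0.0]},
  {"xyz":[0.0,0.0,0.0],"turn":[0.0,0.0,0.0]},
])

```text
clock: 10.9
eef_pos: [603.5, -214.7, 69.1]
eef_rot: [3.141, 0.0, 1.732]
wrist_force: [0.5, -0.5, -2.5]
finger_gap: 33.7
```

arm_command([
  {"xyz":[0.002,0.0,0.0],"turn":[0.0,0.0,0.0]},
  {"xyz":[0.002,0.0,0.0],"turn":[0.0,0.0,0.0]},
  {"xyz":[0.0,0.0,0.0],"turn":[0.0,0.0,0.0]},
])

```text
clock: 11.28
eef_pos: [607.0, -215.0, 68.4]
eef_rot: [-3.14, -0.0, 1.732]
wrist_force: [-4.3, -3.0, -1.9]
finger_gap: 33.8
```

arm_command([
  {"xyz":[-0.004,0.0,0.0],"turn":[0.0,0.0,0.0]},
  {"xyz":[-0.002,0.0,0.0],"turn":[0.0,0.0,0.0]},
  {"xyz":[-0.002,0.0,0.0],"turn":[0.0,0.0,0.0]},
  {"xyz":[0.0,0.0,0.0],"turn":[0.0,0.0,0.0]},
])

```text
clock: 11.78
eef_pos: [599.9, -215.0, 69.8]
eef_rot: [3.14, 0.001, 1.732]
wrist_force: [1.6, -3.5, 1.5]
finger_gap: 34.1
```

arm_command([
  {"xyz":[0.004,0.002,0.0],"turn":[0.0,0.0,0.0]},
  {"xyz":[0.0,0.003,0.0],"turn":[0.0,0.0,0.0]},
  {"xyz":[0.0,0.0,0.0],"turn":[0.0,0.0,0.0]},
])

```text
clock: 12.15
eef_pos: [603.4, -211.0, 69.5]
eef_rot: [-3.141, 0.003, 1.732]
wrist_force: [-2.5, -11.4, 3.7]
finger_gap: 33.9
```

arm_command([
  {"xyz":[0.0,-0.005,0.0],"turn":[0.0,0.0,0.0]},
  {"xyz":[0.0,-0.005,0.0],"turn":[0.0,0.0,0.0]},
  {"xyz":[0.0,0.0,0.0],"turn":[0.0,0.0,0.0]},
])

```text
clock: 12.52
eef_pos: [603.3, -219.6, 68.5]
eef_rot: [-3.141, -0.001, 1.732]
wrist_force: [-1.0, 0.4, -1.8]
finger_gap: 34.2
```

arm_command([
  {"xyz":[0.0,-0.002,0.0],"turn":[0.0,0.0,0.0]},
  {"xyz":[0.0,-0.002,0.0],"turn":[0.0,0.0,0.0]},
  {"xyz":[0.0,0.0,0.0],"turn":[0.0,0.0,0.0]},
  {"xyz":[0.0,0.0,0.0],"turn":[0.0,0.0,0.0]},
])

```text
clock: 13.02
eef_pos: [603.3, -221.3, 68.4]
eef_rot: [-3.141, -0.004, 1.733]
wrist_force: [0.1, 12.6, -1.8]
finger_gap: 33.6
```

arm_command([
  {"xyz":[0.0,0.007,0.0],"turn":[0.0,0.0,0.0]},
  {"xyz":[0.0,0.0,0.02],"turn":[0.0,0.0,0.0]},
  {"xyz":[0.003,0.03,0.0],"turn":[0.0,0.0,0.0]},
  {"xyz":[0.003,0.048,0.0],"turn":[0.0,0.0,0.0]},
  {"xyz":[0.003,0.048,0.0],"turn":[0.0,0.0,0.0]},
  {"xyz":[0.003,0.048,0.0],"turn":[0.0,0.0,0.0]},
  {"xyz":[0.003,0.048,0.0],"turn":[0.0,0.0,0.0]},
  {"xyz":[0.003,0.048,0.0],"turn":[0.0,0.0,0.0]},
  {"xyz":[0.003,0.04,-0.01],"turn":[0.0,0.0,0.0]},
  {"xyz":[0.0,0.017,-0.03],"turn":[0.0,0.0,0.0]},
  {"xyz":[0.0,0.0,-0.015],"turn":[0.0,0.0,0.0]},
  {"xyz":[0.0,0.0,0.0],"turn":[0.0,0.0,0.0]},
])

```text
clock: 14.52
eef_pos: [624.4, 109.4, 33.9]
eef_rot: [-3.141, 0.0, 1.731]
wrist_force: [0.3, -0.4, -1.5]
finger_gap: 33.6
```

```bash
python3 hov.py 8 604.8 -217.4 hov2.png
```

```text
[624.35013532 109.39733978  33.87245134] 189.18856652533182 [ 0.29261626 -0.38383192 -1.47715222]
```

View pics/hov2.png

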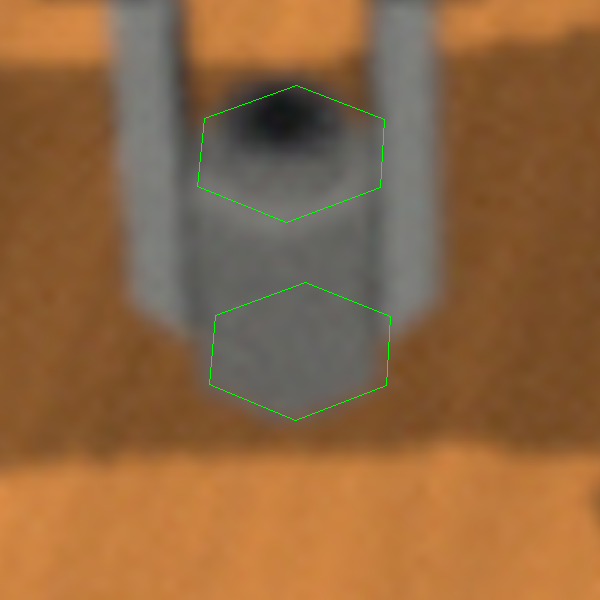

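arm_command([
  {"xyz":[0.0,0.0,-0.005],"turn":[0.0,0.0,0.0]},
  {"xyz":[0.0,0.0,-0.0035],"turn":[0.0,0.0,0.0]},
  {"xyz":[0.0,0.0,0.0],"turn":[0.0,0.0,0.0]},
])

```text
clock: 14.95
eef_pos: [624.6, 110.1, 25.7]
eef_rot: [3.141, 0.0, 1.732]
wrist_force: [-0.5, -0.7, -2.2]
finger_gap: 33.8
```

arm_command([
  {"xyz":[0.0,0.0,0.0],"turn":[0.0,0.0,0.0]},
  {"xyz":[0.0,0.0,0.0],"turn":[0.0,0.0,0.0]},
  {"xyz":[0.0,0.0,0.03],"turn":[0.0,0.0,0.0]},
  {"xyz":[0.0,0.0,0.04],"turn":[0.0,0.0,0.0]},
  {"xyz":[-0.03,0.0,0.02],"turn":[0.0,0.0,-0.15]},
  {"xyz":[-0.04,0.0,0.0],"turn":[0.0,0.0,-0.15]},
  {"xyz":[-0.05,0.01,0.0],"turn":[0.0,0.0,-0.15]},
  {"xyz":[-0.05,0.015,0.0],"turn":[0.0,0.0,-0.17]},
  {"xyz":[-0.013,0.0,0.0],"turn":[0.0,0.0,0.0]},
], gripper=0.3, force=10)

```text
clock: 16.08
eef_pos: [439.6, 136.0, 115.8]
eef_rot: [3.141, -0.0, 1.111]
wrist_force: [0.6, -0.2, 0.8]
finger_gap: 65.9
```

```bash
python3 - <<'E'
from meas import *
c=camera("top"); print(read_state()["eef_pos"])
cv2.imwrite("pics/top2.png",cv2.resize(c["color"][:,:,::-1],(800,600)))
print([np.round(x,2) for x in hexfit(c,(624,109),50,23,13,gray_vs_wood)])
for u,v in ((349,305),(288,371),(345,415),(397,411)): print(onz(c,u*.64,v*.64,52).round(0))
E
```

```text
[439.68486617 135.72014287 115.89152232]
[array([625.95, 109.21]), np.float64(18.56), np.float64(1.0), np.float64(37.37), np.float64(7.37), np.float64(0.82)]
[530. 129.  52.]
[418. 231.  52.]
[346. 133.  52.]
[354.  46.  52.]
```

View pics/top2.png

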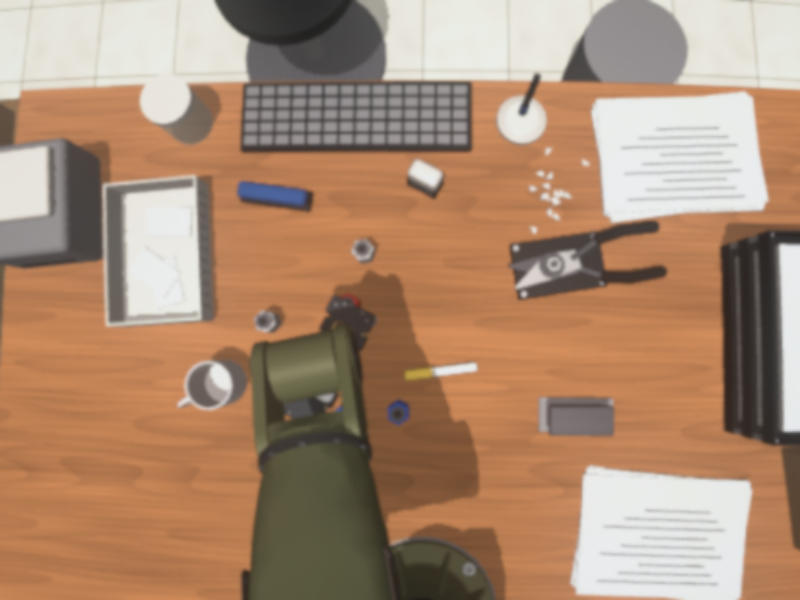

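arm_command([
  {"xyz":[0.0005,-0.001,-0.03],"turn":[0.0,0.0,0.0]},
  {"xyz":[0.0,0.0,-0.03],"turn":[0.0,0.0,0.0]},
  {"xyz":[0.0,0.0,-0.0305],"turn":[0.0,0.0,0.0]},
  {"xyz":[0.0,0.0,0.0],"turn":[0.0,0.0,0.0]},
])

```text
clock: 16.62
eef_pos: [441.8, 133.9, 23.6]
eef_rot: [-3.139, 0.002, 1.113]
wrist_force: [-0.0, 0.2, 0.9]
finger_gap: 65.9
```

arm_command([
  {"xyz":[0.0,0.0,0.0],"turn":[0.0,0.0,0.0]},
  {"xyz":[0.0,0.0,0.0],"turn":[0.0,0.0,0.0]},
  {"xyz":[0.0,0.0,0.0],"turn":[0.0,0.0,0.0]},
  {"xyz":[0.0,0.0,0.0],"turn":[0.0,0.0,0.0]},
], gripper=0.8)

```text
clock: 17.12
eef_pos: [442.1, 134.5, 25.5]
eef_rot: [3.141, -0.0, 1.112]
wrist_force: [-1.9, 0.6, 5.6]
finger_gap: 34.0
```

arm_command([
  {"xyz":[0.0,0.0,0.0],"turn":[0.0,0.0,0.0]},
  {"xyz":[0.0,0.0,0.0],"turn":[0.0,0.0,0.0]},
  {"xyz":[0.0,0.0,0.0],"turn":[0.0,0.0,0.1745]},
  {"xyz":[0.0,0.0,0.0],"turn":[0.0,0.0,0.1745]},
  {"xyz":[0.0,0.0,0.0],"turn":[0.0,0.0,0.1745]},
  {"xyz":[0.0,0.0,0.0],"turn":[0.0,0.0,0.1745]},
  {"xyz":[0.0,0.0,0.0],"turn":[0.0,0.0,0.1745]},
  {"xyz":[0.0,0.0,0.0],"turn":[0.0,0.0,0.1745]},
  {"xyz":[0.0,0.0,0.0],"turn":[0.0,0.0,0.0]},
], gripper=0.3)

```text
clock: 18.25
eef_pos: [441.9, 134.4, 24.9]
eef_rot: [-3.141, -0.0, 2.158]
wrist_force: [-0.6, 0.3, -0.4]
finger_gap: 65.6
```

arm_command([
  {"xyz":[0.0,0.0,0.0],"turn":[0.0,0.0,0.0]},
  {"xyz":[0.0,0.0,0.0],"turn":[0.0,0.0,0.0]},
  {"xyz":[0.0,0.0,0.0],"turn":[0.0,0.0,0.0]},
  {"xyz":[0.0,0.0,0.0],"turn":[0.0,0.0,0.0]},
], gripper=0.8)

```text
clock: 18.75
eef_pos: [441.9, 134.4, 24.9]
eef_rot: [-3.141, -0.0, 2.158]
wrist_force: [-0.0, 0.1, -1.1]
finger_gap: 34.0
```

arm_command([
  {"xyz":[0.0,0.0,0.0],"turn":[0.0,0.0,0.0]},
], force=35)

```text
clock: 18.88
eef_pos: [441.9, 134.4, 24.9]
eef_rot: [-3.142, -0.0, 2.159]
wrist_force: [-0.0, -0.5, 0.7]
finger_gap: 33.7
```

arm_command([
  {"xyz":[0.0,0.0,0.03],"turn":[0.0,0.0,0.0]},
  {"xyz":[0.01,-0.01,0.03],"turn":[0.0,0.0,0.0]},
  {"xyz":[0.02,-0.035,0.0],"turn":[0.0,0.0,-0.1]},
  {"xyz":[0.02,-0.045,0.0],"turn":[0.0,0.0,-0.1]},
  {"xyz":[0.02,-0.045,0.0],"turn":[0.0,0.0,-0.1]},
  {"xyz":[0.02,-0.045,0.0],"turn":[0.0,0.0,-0.13]},
  {"xyz":[0.02,-0.045,0.0],"turn":[0.0,0.0,0.0]},
  {"xyz":[0.02,-0.045,0.0],"turn":[0.0,0.0,0.0]},
  {"xyz":[0.02,-0.045,0.0],"turn":[0.0,0.0,0.0]},
  {"xyz":[0.0116,-0.0357,0.0],"turn":[0.0,0.0,0.0]},
  {"xyz":[0.0,0.0,0.0],"turn":[0.0,0.0,0.0]},
])

```text
clock: 20.25
eef_pos: [603.4, -218.5, 84.0]
eef_rot: [-3.141, -0.0, 1.726]
wrist_force: [-0.4, -0.0, -2.4]
finger_gap: 33.7
```

arm_command([
  {"xyz":[0.0,0.0,-0.008],"turn":[0.0,0.0,0.0]},
  {"xyz":[0.0,0.0,-0.008],"turn":[0.0,0.0,0.0]},
  {"xyz":[0.0,0.0,0.0],"turn":[0.0,0.0,0.0]},
])

```text
clock: 20.62
eef_pos: [603.1, -215.4, 68.0]
eef_rot: [-3.14, -0.001, 1.73]
wrist_force: [-0.1, -0.7, -2.0]
finger_gap: 33.8
```

arm_command([
  {"xyz":[0.0,0.0,-0.002],"turn":[0.0,0.0,0.0]},
  {"xyz":[0.0,0.0,-0.002],"turn":[0.0,0.0,0.0]},
  {"xyz":[0.0,0.0,0.0],"turn":[0.0,0.0,0.0]},
])

```text
clock: 21.0
eef_pos: [603.5, -216.3, 64.9]
eef_rot: [-3.142, -0.0, 1.729]
wrist_force: [-0.7, 0.5, -2.7]
finger_gap: 33.6
```

arm_command([
  {"xyz":[0.0,0.0,-0.003],"turn":[0.0,0.0,0.0]},
  {"xyz":[0.0,0.0,-0.003],"turn":[0.0,0.0,0.0]},
  {"xyz":[0.0,0.0,0.0],"turn":[0.0,0.0,0.0]},
])

```text
clock: 21.38
eef_pos: [603.5, -216.3, 58.6]
eef_rot: [-3.141, -0.0, 1.729]
wrist_force: [1.0, 0.1, -1.7]
finger_gap: 33.7
```

arm_command([
  {"xyz":[0.0,0.0,-0.003],"turn":[0.0,0.0,0.0]},
  {"xyz":[0.0,0.0,-0.003],"turn":[0.0,0.0,0.0]},
  {"xyz":[0.0,0.0,0.0],"turn":[0.0,0.0,0.0]},
])

```text
clock: 21.75
eef_pos: [603.5, -216.3, 52.7]
eef_rot: [-3.141, -0.0, 1.729]
wrist_force: [-0.6, -0.5, -2.0]
finger_gap: 33.3
```

arm_command([
  {"xyz":[0.0,0.0,-0.001],"turn":[0.0,0.0,0.0]},
  {"xyz":[0.0,0.0,-0.001],"turn":[0.0,0.0,0.0]},
  {"xyz":[0.0,0.0,0.0],"turn":[0.0,0.0,0.0]},
  {"xyz":[0.0,0.0,0.0],"turn":[0.0,0.0,0.0]},
])

```text
clock: 22.25
eef_pos: [603.6, -216.4, 52.0]
eef_rot: [3.141, 0.0, 1.729]
wrist_force: [-3.4, 1.1, 7.8]
finger_gap: 33.9
```

```bash
python3 hov.py 27 603.5 -216.3 seat.png; python3 - <<'E'
from h import *
s=camera("side"); cv2.imwrite("pics/side_end.png",cv2.resize(s["color"][:,:,::-1],(800,600)))
print(read_state()["qd"].round(4))
E
```

```text
[ 603.62513884 -216.36709054   51.98439962] 189.05390397470808 [-3.38563043  1.13164746  7.81973051]
[ 0.0015 -0.0001  0.0004  0.0017 -0.0026  0.0023]
```

View pics/seat.png

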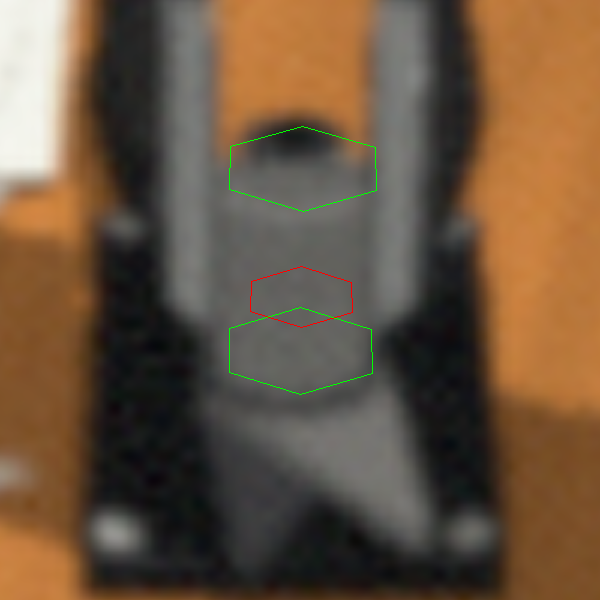

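View pics/side_end.png

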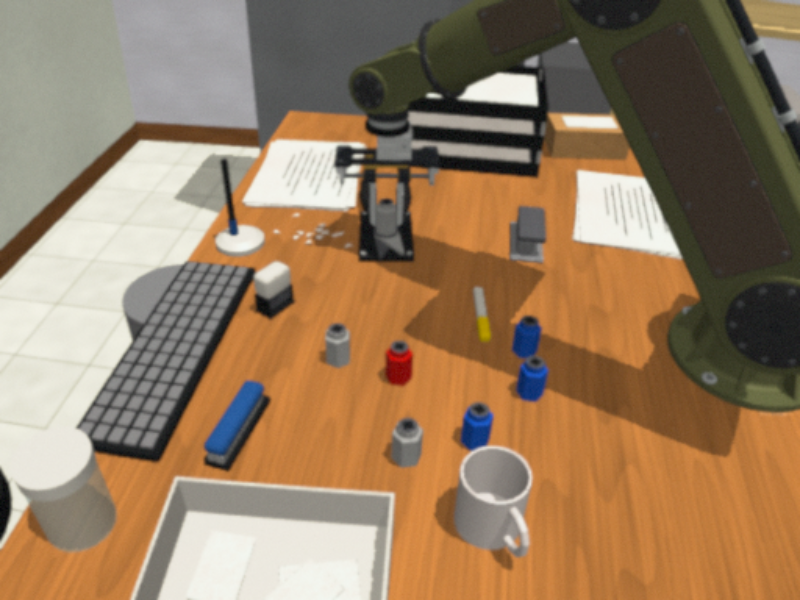

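The close-up shows the socket sitting on the washer and straight, with its base at about (300,395). In the full side view the other two steel sockets stand upright at (338,345) and (406,441), and the bystanders have not moved. Handing in.

```bash
python3 -c "
from cell import *
print(sign_off())"
```

```text
the job is handed in; nothing more can be done
None
```

The fitting socket is seated fully down over the pivot nut and is still held in the gripper. I handed the job in at about 22 s, and sign-off gave no verdict.

- **Far socket (near x 625, y 109), tried first:** it stopped on top of the nut, at 42 mm above the desk. Pushing it sideways against the bolt end gave about 3.5 mm of play each way in x, which points to the 19 mm opening. The y readings were less tidy (-211 to -221 with compliance). I stood it back upright where it came from, and the pictures confirm it.
- **Near socket (near x 441, y 134), tried second:** it slid over the nut with almost no force and stopped on the washer. The final reading puts its mouth at about 27.1 mm, against the washer at 27 mm. The axis is at (603.6, -216.4), within about 0.5 mm of the nut position I measured by camera and by touch. The tool is vertical, and it presses at about 10 N with a 35 N grip setting.
- **Third socket (near x 502, y 274):** it was never touched and stands upright, so it was not tried on the nut.
- **Bystanders:** in the last side picture the stapler, stamp, highlighter, mug and hole punch look unmoved.

**Disagreement between checks:** the two cameras differed from the arm's own position by about 1 to 2 mm. I trusted the arm's position and the touch readings.

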